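# Pour spacers down a hand chute into a dispenser jar

## Task

Four brass hexagonal spacers lie in the hand chute. Pick the chute up by its handle, rest the end of its spout lightly on the sill of the dispenser jar's intake, and tilt the chute until all four spacers have slid down into the jar, with the spout still resting on the sill; then lay the empty chute flat on a worktop. The intake is delicate: press on it with only a few newtons (8 N is too much), and leave the other things where they are.

Things in the scene. Friction and masses are not known exactly. Their poses are not given: they have to be found in the camera images.
- chute: Open aluminium hand chute, 150 x 66 mm, about 0.2 kg, lying flat, spout roughly to the left. Origin: on its underside, straight below the middle of the handle; -x points along the spout (the pouring direction), z up. Floor 3 mm thick, walls 18 mm high. Tray: x -65 to +45 mm, y +-33 mm; guide walls lead into the spout, an open channel x -65 to -105 mm, 32 mm wide outside, 28 mm inside.
- handle (a point): Where to pinch the chute: middle of its handle, at (0, 0, 54) mm in the chute's frame. The handle is a black upright fin over the tray, 10 mm thick in y (close the fingers along y), from x = -22 to +45 mm and z = 40 to 66 mm, free underneath but for a post at its +x end.
- spout_tip (a point): Middle of the end of the spout, on the underside of the chute's floor: at (-105, 0, 0) mm in the chute's frame.
- jar: Dispenser jar fixed to the worktop: a clear square jar 84 x 84 x 61 mm on a 96 mm square foot, a square aluminium neck out of its lid, a grey square intake collar on top. Origin: centre of the underside, z up; +x is the side the chute comes from, roughly to the right (-y). The collar's mouth is 40 x 40 mm inside, centred; spacers fall through it to the jar's floor 4 mm above the origin.
- sill_low (a point): Lowest place the sill can be: (21.5, 0, 100) mm in the jar's frame. The sill is the top of the collar's low +x wall (3 mm thick, x +20 to +23); the other three walls stand 25 mm higher, 4 mm clear of the spout each side. The neck is clamped so that the sill is 0 to 30 mm above this point: feel for it. The collar is sprung: 1 N, then 3.5 N per mm; over 8 N harms it. Spout tip goes to jar x +8 mm.
- spacer_a: Brass hexagonal spacer, 11 mm across flats, 9 mm high, 12 g, in the chute's tray; origin at the centre of its underside. Slides on the chute (friction coefficient 0.3 to 0.5): it stays put below about 15 degrees of tilt and slides above about 30 degrees (40 is good); one that hangs on a guide wall or spout end comes free if the tilt is rocked a little between 36 and 44 degrees.
- spacer_b: A second spacer like spacer_a.
- spacer_c: A third spacer like spacer_a.
- spacer_d: A fourth spacer like spacer_a.
- solder_reel: Bystander: reel of solder wire, 53 mm across, 24 mm high, lying flat near the jar; origin at its underside.
- tip_tin: Bystander: small round tin, 31 mm across, 14 mm high; origin at its underside.
- test_board: Bystander: bare circuit board, 50 x 66 x 10 mm, lying flat; origin at its underside.
- side_cutters: Bystander: side cutters, 48 x 140 x 13 mm, lying flat; origin at the underside.
- tape_roll: Bystander: roll of tape, 76 mm across, 19 mm high, lying flat; origin at its underside.
Mind the look-alikes: they are no part of the job. There is more than one size of the jar; the job needs the largest.

How it is judged:
On the way, in this order (a step that is already met when the one before it is completed fails the run):
1. the spout tip is inside the intake and rests on the sill (0.8 N or more) with all four spacers still on the chute (contact force between chute and jar above 0.8 N and x of spout_tip in the frame of jar between -0.018 and 0.02 m and y of spout_tip in the frame of jar between -0.012 and 0.012 m and x of each of spacer_a, spacer_b, spacer_c, spacer_d in the frame of chute above -0.085 m and z of each of spacer_a, spacer_b, spacer_c, spacer_d in the frame of chute below 0.03 m), for 0.2 s.
2. all four spacers are down in the jar while the spout still rests on the sill (0.3 N or more) (contact force between chute and jar above 0.3 N and horizontal distance between each of spacer_a, spacer_b, spacer_c, spacer_d and jar below 0.055 m and z of spacer_a in the frame of jar between -0.005 and 0.04 m and z of spacer_b in the frame of jar between -0.005 and 0.04 m and z of spacer_c in the frame of jar between -0.005 and 0.04 m and z of spacer_d in the frame of jar between -0.005 and 0.04 m), for 0.1 s.
At the end, for the whole second after the job is handed in: All four spacers lie at rest on the floor of the jar (within 55 mm of its axis, less than 40 mm above its underside), and the chute is released, at rest and flat on a worktop (underside within 6 mm of the surface, tilt under 0.1 rad) (horizontal distance between each of spacer_a, spacer_b, spacer_c, spacer_d and jar below 0.055 m and z of spacer_a in the frame of jar between -0.005 and 0.04 m and z of spacer_b in the frame of jar between -0.005 and 0.04 m and z of spacer_c in the frame of jar between -0.005 and 0.04 m and z of spacer_d in the frame of jar between -0.005 and 0.04 m and linear speed of each of spacer_a, spacer_b, spacer_c, spacer_d below 0.05 m/s and height (world z) of chute between -0.006 and 0.006 m and angle between chute's own z axis and vertical below 0.1 rad and linear speed of chute below 0.02 m/s); the robot touches nothing.
It fails at once if the chute bears on the jar with more than 8 N (contact force between chute and jar above 8 N).
It fails at once if a bystander is moved by more than 25 mm (distance of any of solder_reel, tip_tin, test_board, side_cutters, tape_roll from where it was at the start of the episode above 0.025 m).
It also fails if it takes over 72 s, if anything falls off the work surface, if the arm or the gripper's body presses on something with over 40 N, if the wrist force passes 120 N, or if a joint passes its speed limit or range.

## Robot

A 6-joint arm with a two-finger parallel gripper is mounted at the origin on a cart in front of the work surface, level with it; the furniture and walls round the work are solid. World frame = base frame: x ahead of the robot, y to its left, z up, the work surface at z = 0. Lengths are in m, angles in rad, forces in N, time in s.
With the tool pointing down it reaches from about 0.3 to 0.875 m from the base axis. Payload 6.4 kg.
Tool frame: the origin (TCP) lies midway between the tips of the shut fingers; the grasp point (between the pads) lies 19 mm behind it; z points along the fingers, y is the direction in which the jaws open and shut (so a half turn about z gives the same grasp; the last joint's range is limited). The gripper opens to 85 mm and grips with 20 to 120 N. Pads are 22 mm wide; open, the fingers measure 114 mm over their backs; the gripper's body (76 mm by 85 mm) begins 54 mm behind the grasp point. The pads swing forward as they close: fully open they stand 13 mm farther back than shut.
Start: joints at [-1.454, 0.181, 1.607, -0, 1.354, -0.206], TCP at [0.182, -0.545, 0.231] pointing down, gripper open.
Joint ranges: [-2.99, 2.99], [-0.89, 2.07], [0.3, 2.58], [-1.14, 4.28], [0, 2.63], [-3.12, 3.12]. Speed limits (rad/s): [2.57, 2.57, 3.01, 3.14, 3.14, 3.14].

## Interface

Orientations are given as a unit quaternion [w, x, y, z].
In Python, from station import readout, cams, order gives the robot as it stands. The module is installed in compiled form; this text tells all that it offers.
- The arm moves only by the tool send_rows, never from a script. Its arguments are lists of equal length, an entry for each row: "xyz": the shift along the world's x, y, z in m, a list of three; "angular": the turn, a rotation vector about the world's x, y, z in rad, a list of three. In form: {"xyz": [[tx, ty, tz], ...], "angular": [[wx, wy, wz], ...]}. A call has exactly 10 rows; each row shifts and turns the pose as measured when the row begins; what a row does not reach is not made up. A row lasts 1/10 s, in which the tool goes at most 50 mm and 8.59 degrees, less where a joint would pass 70% of its speed; a pose out of reach is approached as far as the arm can. A call with a gripper value outside its range is refused whole. "grip" is the closure, from -1 (fully open) to 1 (shut), set as the call begins (left out, the last holds). The fingers move at their own pace and stop on an object; "newtons" is the grip in N (left out, the last holds). Time passes only in rows, so rows that do not move let the fingers close, or fill a call up. It gives the time, the measured TCP pose, the force and the opening at its end, in the units of the state.
- readout.get_obs(): the state, without advancing time (a new reading comes with each control period).
- cams.snapshot(name): name is "scene" or "side" or "wrist"; returns a dict with "img" (480x640x3 uint8, red, green, blue), "z_map" (480x640 float32, m along the optical axis (not along the pixel's ray), 0 where there is no reading), "mtx" (3x3 intrinsics, pixels), "k1" (the pictures are not rectified: a ray, as slopes to the right and down, at radius r is drawn at 1 + k1 r^2 times it, then the intrinsics apply), "camera_from_world" (4x4, takes a point from world to camera coordinates). Camera axes: x right, y up, looking along -z (the intrinsics and any distortion apply to the point x, -y, -z); pixel columns grow to the right and rows downward; lengths in m; the calibration is good to about 2 mm. A picture is of the moment at which its call begins.
- order.sign_off(): hands the job in, once; it reports no verdict.
The state is a dict: "time": time; "joint_pos": joint angles; "qd": joint speeds; "joint_efforts": joint torques, N m; "tool_pos": TCP position; "tcp_rot": TCP orientation; "ft_force": force on the tool from outside, world axes, zero at the start; "ft_torque": the same for the moment, N m; "gripper_width": finger opening in m.
Only numpy, scipy, OpenCV 4.12 (cv2) and the standard library are available. Lean on these libraries where they do the work, as an engineer would, in place of code of your own. Each camera call takes 0.05 s, during which the arm holds its last target. There are 200 camera calls.

## Working session

There is one attempt and no reset: what is moved stays moved. The work goes in short steps, Python scripts to look and compute and a tool call to move; the robot and the scene stay as the last step left them, time stands still between calls to the robot, and variables do not carry over. Pictures are saved under pics/ and viewed, about 8 in all and at most 12, crops included, and the job is handed in when it is done.

Besides the shell and the picture viewer there is one more tool, called after ">>>" as name(argument=value, ...), one argument or row to a line, values as JSON. send_rows: Moves the arm, as the interface text tells. Its arguments: {"type":"object","properties":{"xyz":{"type":"array"},"angular":{"type":"array"},"grip":{"type":"number"},"newtons":{"type":"number"}},"required":["xyz","angular"]}

```bash
mkdir -p pics; cat > h.py <<'E'
import numpy as np, cv2
from station import readout, cams, order
def snap(n,f=None):
    s=cams.snapshot(n)
    if f: cv2.imwrite('pics/'+f,s['img'][:,:,::-1])
    np.savez(n+'.npz',**s)
    return s
def world(s):
    K=s['mtx'];h,w=s['z_map'].shape;k1=float(s['k1'])
    u,v=np.meshgrid(np.arange(w),np.arange(h))
    p=cv2.undistortPoints(np.stack([u,v],-1).reshape(-1,1,2).astype(np.float64),K,np.array([k1,0,0,0.])).reshape(h,w,2)
    z=s['z_map'].astype(float)
    c=np.stack([p[...,0]*z,-p[...,1]*z,-z,np.ones_like(z)],-1)
    W=(c@np.linalg.inv(s['camera_from_world']).T)[...,:3]
    W[z<=0]=np.nan
    return W
E
python3 - <<'E'
from h import *
print(readout.get_obs())
a=snap('scene','a.png');b=snap('side','b.png')
for s in(a,b): print(s['mtx'],s['k1'],np.linalg.inv(s['camera_from_world'])[:3].round(3))
E
```

```text
{'time': 0.0, 'joint_pos': array([-1.45431604e+00,  1.81553715e-01,  1.60799059e+00,  1.18603613e-06,
        1.35379966e+00, -2.06278880e-01]), 'qd': array([-7.84898521e-04, -6.80613720e-04,  5.20007625e-04, -8.78147687e-05,
        9.12621038e-04, -5.84750544e-04]), 'joint_efforts': array([-2.31405547e-04, -4.44874012e+01, -3.51338553e+01, -1.50296037e-04,
        8.97274003e-03,  7.40174642e-07]), 'tool_pos': array([ 0.18234487, -0.54474699,  0.23038544]), 'tcp_rot': array([-8.74744568e-04,  9.87006193e-01,  1.60679831e-01,  3.98814112e-05]), 'ft_force': array([ 6.17882673e-01, -9.99912288e-01,  8.41024665e-04]), 'ft_torque': array([0.01203328, 0.01978796, 0.01726721]), 'gripper_width': 0.08493911598499382}
[[580.77953979   0.         318.49105134]
 [  0.         580.77953979 243.45776936]
 [  0.           0.           1.        ]] 0.048132857450469455 [[-0.651  0.567 -0.505 -0.43 ]
 [-0.759 -0.503  0.414  0.82 ]
 [-0.019  0.652  0.758  1.522]]
[[497.22966575   0.         316.94779333]
 [  0.         497.22966575 241.92606261]
 [  0.           0.           1.        ]] -0.01249937620891694 [[ 0.951  0.199 -0.237  0.122]
 [-0.31   0.633 -0.71  -1.214]
 [ 0.008  0.748  0.664  1.221]]
```

View pics/a.png

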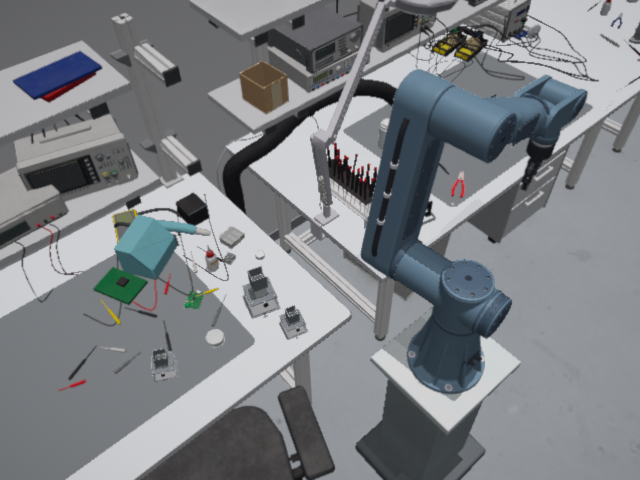

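View pics/b.png

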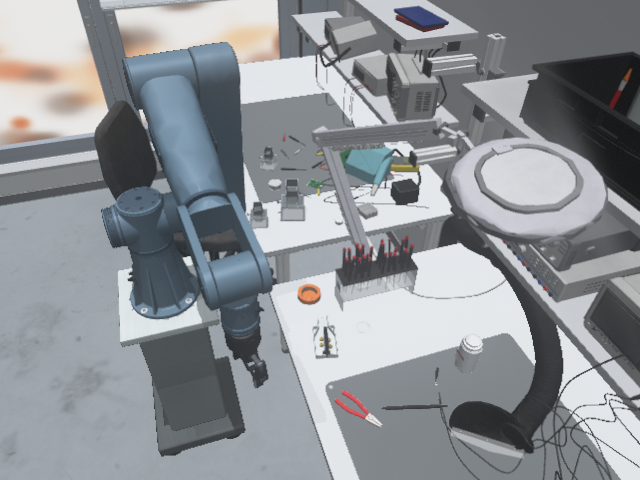

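Scene view: three jar candidates, at (260,290), (292,322) and (162,363). In the side view they are at (292,198), (258,213) and (268,157). The chute is at (325,338) with the tape roll at (309,294), and the cutters at (358,408). By description I want the largest jar, so next I'll measure these and crop in close.

```bash
python3 - <<'E'
from h import *
a=dict(np.load('scene.npz'));b=dict(np.load('side.npz'))
Wa=world(a);Wb=world(b)
for n,W,pts in(('scene',Wa,[(260,290),(292,322),(162,363),(258,272),(291,312),(161,354),(215,338),(232,237),(260,254)]),('side',Wb,[(325,338),(309,287),(292,185),(258,205),(268,150),(325,353)])):
    for u,v in pts: print(n,u,v,W[v,u].round(3))
c1=cv2.resize(a['img'][225:385,140:320],None,fx=3.2,fy=3.2,interpolation=3)
c2=cv2.resize(b['img'][280:370,280:350],None,fx=5.7,fy=5.7,interpolation=3)
h=512;c1=c1[:h];c2=c2[:h]
c1=cv2.resize(c1,(460,409));c2=cv2.resize(c2,(320,409))
cv2.imwrite('pics/c.png',np.hstack([c1,c2])[:,:,::-1])
# height clouds
P=np.vstack([Wa.reshape(-1,3),Wb.reshape(-1,3)]);P=P[~np.isnan(P).any(1)]
print(len(P))
E
```

```text
scene 260 290 [0.504 0.291 0.084]
scene 292 322 [0.363 0.281 0.059]
scene 162 363 [0.494 0.644 0.067]
scene 258 272 [0.533 0.272 0.129]
scene 291 312 [0.39  0.262 0.063]
scene 161 354 [0.52  0.631 0.069]
scene 215 338 [0.487 0.478 0.029]
scene 232 237 [0.782 0.209 0.031]
scene 260 254 [0.668 0.176 0.017]
side 325 338 [ 0.427 -0.382  0.066]
side 309 287 [ 0.456 -0.135  0.02 ]
side 292 185 [0.526 0.306 0.119]
side 258 205 [0.384 0.284 0.071]
side 268 150 [0.514 0.653 0.076]
side 325 353 [ 0.421 -0.402  0.024]
611960
```

View pics/c.png

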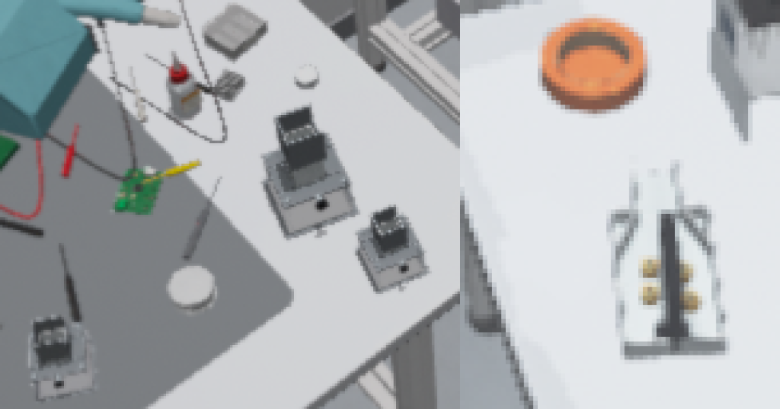

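The right jar is the largest: its collar stands at z≈0.13, against 0.07 for the other two. The chute holds four brass spacers around the black fin, and its spout points to +y. Next I'll fit poses.

```bash
python3 - <<'E'
from h import *
a=dict(np.load('scene.npz'));b=dict(np.load('side.npz'))
def rect(P): 
    r=cv2.minAreaRect((P[:,:2]*1000).astype(np.float32)); return [np.round(x,1) for x in r]
for n,s in(('scene',a),('side',b)):
    P=world(s);I=s['img'].reshape(-1,3).astype(int);P=P.reshape(-1,3)
    m=~np.isnan(P).any(1);P=P[m];I=I[m]
    j=(abs(P[:,0]-.535)<.07)&(abs(P[:,1]-.29)<.07)
    Q=P[j];print(n,'jar z hist',np.histogram(Q[:,2],np.arange(0,.17,.01)))
    for lo,hi in((.045,.075),(.055,.068),(.1,.2),(.118,.2)):
        q=Q[(Q[:,2]>lo)&(Q[:,2]<hi)]
        if len(q)>5: print(lo,hi,len(q),rect(q),q.min(0).round(3),q.max(0).round(3))
    c=(abs(P[:,0]-.427)<.07)&(abs(P[:,1]+.38)<.13);Q=P[c];J=I[c]
    dk=J.max(1)<90
    q=Q[(Q[:,2]>.035)&(Q[:,2]<.09)];print('fin',len(q),rect(q) if len(q)>4 else '',np.median(q[:,2]) if len(q) else'', np.percentile(q[:,2],95) if len(q) else '')
    q=Q[(Q[:,2]>.008)&(Q[:,2]<.09)];print('chute',len(q),rect(q) if len(q)>4 else '')
    br=(J[:,0]-J[:,2]>50);q=Q[br];print('brass',len(q),q.mean(0) if len(q) else '')
    t=(abs(P[:,0]-.45)<.06)&(abs(P[:,1]+.14)<.06)&(I[:,0]-I[:,2]>80);print('tape',P[t].min(0),P[t].max(0))
    # bench surface height check
    t=(abs(P[:,0]-.55)<.03)&(abs(P[:,1]+.38)<.03);print('bench',np.median(P[t],0))
    t=(abs(P[:,0]-.43)<.02)&(abs(P[:,1]-.36)<.02);print('benchL',np.median(P[t],0))
E
```

```text
scene jar z hist (array([323,  57,  59,  42,  45, 232, 217,  27,  20,  22,  46,  83,  63,
        56,  83,  15]), array([0.  , 0.01, 0.02, 0.03, 0.04, 0.05, 0.06, 0.07, 0.08, 0.09, 0.1 ,
       0.11, 0.12, 0.13, 0.14, 0.15, 0.16]))
0.045 0.075 485 [array([512.2, 287.2]), array([86.9, 99.4]), np.float64(74.1)] [0.465 0.233 0.045] [0.57  0.339 0.074]
0.055 0.068 375 [array([512.2, 287.5]), array([86.5, 99.3]), np.float64(74.2)] [0.465 0.233 0.055] [0.57  0.339 0.068]
0.1 0.2 346 [array([519.4, 285.8]), array([46.8, 56.4]), np.float64(74.3)] [0.488 0.258 0.1  ] [0.55  0.314 0.154]
0.118 0.2 239 [array([519.4, 285.7]), array([46.8, 56.4]), np.float64(74.3)] [0.488 0.258 0.118] [0.55  0.314 0.154]
fin 33 [array([ 426.2, -389.6]), array([13.6, 22.6]), np.float64(24.3)] 0.055771432788587205 0.0670878646758882
chute 114 [array([ 399.4, -415.3]), array([ 89.4, 236.8]), np.float64(30.1)]
brass 0 Traceback (most recent call last):
  File "<stdin>", line 18, in <module>
    return umr_minimum(a, axis, None, out, keepdims, initial, where)
ValueError: zero-size array to reduction operation minimum which has no identity
```

```bash
python3 - <<'E'
from h import *
def rect(P): 
    r=cv2.minAreaRect((P[:,:2]*1000).astype(np.float32)); return [np.round(x,1) for x in r]
b=dict(np.load('side.npz'))
P=world(b);I=b['img'].reshape(-1,3).astype(int);P=P.reshape(-1,3)
m=~np.isnan(P).any(1);P=P[m];I=I[m]
Q=P[(abs(P[:,0]-.52)<.07)&(abs(P[:,1]-.29)<.07)];print(np.histogram(Q[:,2],np.arange(0,.17,.005))[0])
for lo,hi in((.045,.075),(.057,.066),(.08,.2),(.115,.2)):
    q=Q[(Q[:,2]>lo)&(Q[:,2]<hi)];print(lo,hi,len(q),rect(q))
c=(abs(P[:,0]-.427)<.06)&(abs(P[:,1]+.38)<.13);Q=P[c];J=I[c]
for lo in(.008,.014,.035,.058):
    q=Q[(Q[:,2]>lo)&(Q[:,2]<.09)];print('chute',lo,len(q),rect(q),q.mean(0).round(4),q[:,2].max())
br=(J[:,0]-J[:,2]>50);q=Q[br];print('brass',len(q),q.mean(0))
t=(abs(P[:,0]-.45)<.07)&(abs(P[:,1]+.14)<.08)&(I[:,0]-I[:,2]>80);print('tape',P[t].min(0),P[t].max(0))
for x,y in((.52,-.38),(.45,-.25),(.36,-.38),(.43,.36)):
    t=(abs(P[:,0]-x)<.02)&(abs(P[:,1]-y)<.02);print('bench',np.median(P[t],0))
E
```

```text
[195  87  17  22  27  19  27  17  30  16  25  59 145  41  11   9  10  10
   8   7  23  26  28  27  28  19  21  11  16  19  17   0   0]
0.045 0.075 297 [array([508.4, 285.8]), array([96.7, 96.8]), np.float64(73.3)]
0.057 0.066 208 [array([509.8, 285.1]), array([90.9, 99.9]), np.float64(77.1)]
0.08 0.2 270 [array([516.1, 284.7]), array([60.2, 46. ]), np.float64(73.5)]
0.115 0.2 158 [array([516.3, 284.7]), array([60.2, 45.6]), np.float64(73.6)]
chute 0.008 383 [array([ 428.8, -382.5]), array([249.1, 100.2]), np.float64(89.0)] [ 0.4356 -0.358   0.0262] 0.07207580657875368
chute 0.014 247 [array([ 441.5, -331. ]), array([155. ,  66.2]), np.float64(76.7)] [ 0.4351 -0.3594  0.0349] 0.07207580657875368
chute 0.035 94 [array([ 431.4, -373.1]), array([66.8, 10.1]), np.float64(77.1)] [ 0.4299 -0.3774  0.0614] 0.07207580657875368
chute 0.058 71 [array([ 431.7, -372.2]), array([64.9,  9.9]), np.float64(77.1)] [ 0.4312 -0.3735  0.0655] 0.07207580657875368
brass 15 [ 0.43050198 -0.35460944  0.01245695]
tape [ 0.41144617 -0.19368746 -0.00535147] [ 0.4854551  -0.11946466  0.02780978]
bench [ 0.51941311 -0.37966861  0.00060371]
bench [ 0.44406681 -0.24982555  0.00046131]
bench [ 0.3604777  -0.38083613 -0.00161744]
bench [ 0.42937748  0.36167444 -0.00385517]
```

```bash
python3 - <<'E'
from h import *
Z={}
for n in('scene','side'):
    P=world(dict(np.load(n+'.npz'))).reshape(-1,3);P=P[~np.isnan(P).any(1)]
    xs=np.arange(.1,.8,.05);ys=np.arange(-.55,.5,.05)
    print(n,'rows y, cols x',(xs*100).round().astype(int))
    for y in ys:
        r=[]
        for x in xs:
            q=P[(P[:,0]>=x)&(P[:,0]<x+.05)&(P[:,1]>=y)&(P[:,1]<y+.05),2]
            r.append(int(100*np.percentile(q,97)) if len(q)>3 else -99)
        print('%5.2f'%y,' '.join('%4d'%k for k in r))
s=snap('wrist');T=np.linalg.inv(s['camera_from_world']);o=readout.get_obs()
from scipy.spatial.transform import Rotation as R
r=R.from_quat(np.roll(o['tcp_rot'],-1)).as_matrix()
print('cam in tool',(r.T@(T[:3,3]-o['tool_pos'])).round(3),(r.T@T[:3,:3]).round(3),s['mtx'][0,0])
E
```

```text
scene rows y, cols x [10 15 20 25 30 35 40 45 50 55 60 65 70 75]
-0.55   60   59   60  -99    0    0    1    0    0  -72   66   66  -99   12
-0.50   61   55   61  -99    0    0    0    0  -64  -64   66   67   64    0
-0.45   62   62   62  -99    0    0    1  -73  -73  -74  -99   68   66    0
-0.40   64   64   62  -99    0    1    6  -73  -73  -99  -73   70   68    0
-0.35   67   67  -99  -99    0    0    1  -73  -99  -99   66   69   68    0
-0.30   69   70   68  -99    0    0  -71  -31  -48  -59   66   67  -59  -59
-0.25   72   72  -99  -99  -99  -99  -73  -32   19   22   64   21   21   21
-0.20   74   74  -99  -99  -99  -99  -73  -73   19   60   61   21   21   16
-0.15  -99  -99  -99  -73  -73  -73  -73    0    0   58   11    7    1    0
-0.10   80   80   80   80    0    0    0    0   54   56   21   15    0    0
-0.05   79   79   80   80  -73  -73  -73  -73   53   41   35  -99  -99  -99
 0.00   37   74   76   77  -73  -73  -73  -73   51   50  -73  -99  -99  -99
 0.05   36   50   60   55    0    0    0    0    0    0    0    0    0    0
 0.10    0  -64   36    0    0    0    0    0  
[... 1646 characters left out ...]
 0    0    0    0    0    0    0  -99    0
 0.15  -16  -64  -74  -73    0    0    0    0    0    0    0    1  -99    3
 0.20  -73  -73  -74  -99    4    4    0    6    6    0    0    0    0    2
 0.25  -73  -73  -99  -99    4    9    4   14   15    6    0    0    0    1
 0.30  -73  -73  -99  -99    0    1    0    6   15    6    0    1    0    1
 0.35  -73  -73  -99  -99  -99    0    0    0  -99    1    1    1    0    1
 0.40  -73  -74  -21  -22  -22    0    0    1    1    1    1    1    1  -99
 0.45  -74  -20  -20  -20  -21    0    0    3    3    0    0    1    1  -99
cam in tool [ 0.071 -0.001 -0.143] [[ 0.     0.961  0.276]
 [ 1.    -0.     0.   ]
 [ 0.     0.276 -0.961]] 338.9545481624344
```

>>> send_rows(
  xyz=[
    [0.022,0.034,0.002],
    [0.022,0.034,0.002],
    [0.022,0.034,0.002],
    [0.022,0.034,0.002],
    [0.022,0.034,0.002],
    [0.022,0.034,0.002],
    [0.022,0.034,0.002],
    [0.022,0.034,0.002],
    [0.022,0.034,0.002],
    [0.022,0.034,0.002],
  ],
  angular=[
    [0,0,0.1],
    [0,0,0.1],
    [0,0,0.1],
    [0,0,0.1],
    [0,0,0.1],
    [0,0,0.1],
    [0,0,0.1],
    [0,0,0.1],
    [0,0,0.1],
    [0,0,0.07],
  ],
)

```text
time: 1.15
tool_pos: [0.404, -0.1937, 0.248]
tcp_rot: [-0.002, 0.79, 0.614, -0.001]
ft_force: [0.9, -1.3, -1.0]
gripper_width: 0.0851
```

>>> send_rows(
  xyz=[
    [0,0.046,0],
    [0,0.046,0],
    [0,0.046,0],
    [0,0.046,0],
    [0,0.046,0],
    [0.012,0.046,0],
    [0.024,0.042,0],
    [0.024,0.042,0],
    [0.024,0.042,0],
    [0.012,0.03,0],
  ],
  angular=[
    [0,0,0],
    [0,0,0],
    [0,0,0],
    [0,0,0],
    [0,0,0],
    [0,0,0],
    [0,0,0],
    [0,0,-0.03],
    [0,0,0],
    [0,0,0],
  ],
)

```text
time: 2.15
tool_pos: [0.4995, 0.2577, 0.2481]
tcp_rot: [-0.0, 0.798, 0.603, 0.001]
ft_force: [0.1, -0.0, 0.9]
gripper_width: 0.0855
```

```bash
python3 - <<'E'
from h import *
s=snap('wrist','d.png');P=world(s)
o=readout.get_obs();print(o['time'],o['tool_pos'],o['ft_force'])
Q=P.reshape(-1,3);Q=Q[~np.isnan(Q).any(1)]
Q=Q[(abs(Q[:,0]-.515)<.075)&(abs(Q[:,1]-.285)<.075)]
print(np.histogram(Q[:,2],np.arange(-.005,.17,.005)))
for lo,hi in((.057,.066),(.116,.129),(.142,.16),(.11,.17)):
    q=Q[(Q[:,2]>lo)&(Q[:,2]<hi)]
    if len(q)>5: print(lo,len(q),cv2.minAreaRect((q[:,:2]*1000).astype(np.float32)),np.median(q[:,2]))
E
```

```text
2.2 [0.50002665 0.26099548 0.24786125] [-1.87230686 -0.20909749  0.12635146]
(array([1447, 8314,  409,    0,    0,    0,    0,    0,    0,    0,   13,
         39,  113, 4147,  104,   57,   46,   64,   55,   71,   74,   98,
        117,  167,  499,  148,  218,   93,   82,   85,  254,  614,    0,
          0]), array([-0.005,  0.   ,  0.005,  0.01 ,  0.015,  0.02 ,  0.025,  0.03 ,
        0.035,  0.04 ,  0.045,  0.05 ,  0.055,  0.06 ,  0.065,  0.07 ,
        0.075,  0.08 ,  0.085,  0.09 ,  0.095,  0.1  ,  0.105,  0.11 ,
        0.115,  0.12 ,  0.125,  0.13 ,  0.135,  0.14 ,  0.145,  0.15 ,
        0.155,  0.16 ,  0.165]))
0.057 4269 ((512.2364501953125, 287.7181701660156), (86.55332946777344, 102.03166198730469), 72.83990478515625) 0.06178542705186685
0.116 812 ((519.5860595703125, 285.4814758300781), (46.25086212158203, 44.1778564453125), 73.0073013305664) 0.11858449259077528
0.142 923 ((519.765869140625, 285.61932373046875), (45.91059112548828, 46.16009521484375), 72.9805679321289) 0.15035464073627086
0.11 2160 ((519.700927734375, 285.4682922363281), (46.334861755371094, 46.08798599243164), 72.83721160888672) 0.13230838081275265
```

View pics/d.png

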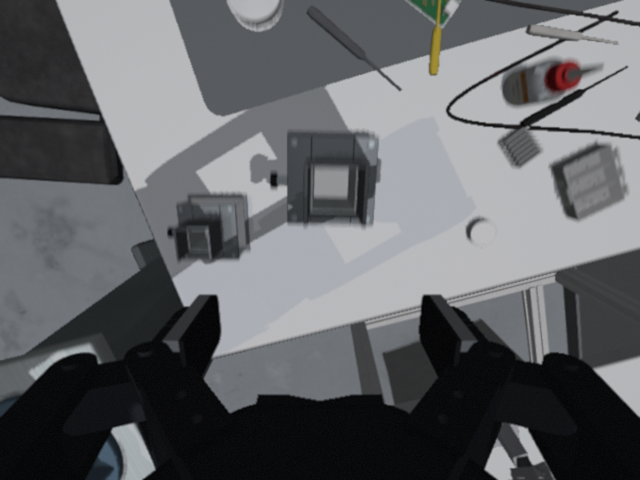

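>>> send_rows(
  xyz=[
    [-0.02,-0.042,0],
    [-0.022,-0.044,0],
    [-0.022,-0.044,0],
    [-0.022,-0.044,0],
    [-0.018,-0.044,0],
    [0,-0.048,0],
    [0,-0.048,0],
    [0,-0.048,0],
    [0,-0.048,0],
    [0,-0.048,0],
  ],
  angular=[
    [0,0,0],
    [0,0,0],
    [0,0,0],
    [0,0,0],
    [0,0,0],
    [0,0,0],
    [0,0,0.05],
    [0,0,0],
    [0,0,0],
    [0,0,0],
  ],
)

```text
time: 3.2
tool_pos: [0.3875, -0.2031, 0.2445]
tcp_rot: [-0.001, 0.776, 0.631, 0.001]
ft_force: [1.0, 0.1, 0.6]
gripper_width: 0.0855
```

```bash
python3 - <<'E'
from h import *
P=world(dict(np.load('wrist.npz'))).reshape(-1,3);P=P[~np.isnan(P).any(1)]
d=np.array([.294,.956]);e=np.array([.956,-.294]);r=P[:,:2]-[.5197,.2856]
u=-(r@d)*1000;v=r@e*1000
for a,b in((.114,.123),(.123,.13),(.13,.14)):
    m=(P[:,2]>a)&(P[:,2]<b)&(abs(u)<30)&(abs(v)<30);H=np.histogram2d(u[m],v[m],[np.arange(-26,27,4)]*2)[0];print(a);print(H.astype(int))
m=(u>19)&(u<26)&(abs(v)<15)&(P[:,2]>.1);print(np.percentile(P[m,2],[10,30,50,70,90,97]))
E
```

```text
0.114
[[ 1  5  5  5  5  3  2  0  3  5  5  5  0]
 [ 0  0  0  0  0  0  0  0  0  0  0  0  0]
 [ 0  8  7  0  0  0  2  5  5  5 13 11  0]
 [ 0  5  5  0  0  0  0  0  0  0 10 10  0]
 [ 0  5  5  0  0  0  0  0  0  0  7 15  0]
 [ 0 10  5  0  0  0  0  0  0  0  5 14  0]
 [ 0 10  5  0  0  0  0  0  0  0  8 11  0]
 [ 0  7  7  0  0  0  0  0  0  0  9  9  0]
 [ 0  3 10  0  0  0  0  0  0  0  8 13  0]
 [ 0  5  9  0  0  0  0  0  0  0  5 14  0]
 [ 0  5 16 10 10  9  9  8 10 10 14 10  0]
 [ 0  6 15 17 21 19 16 18 16 17 15 10  0]
 [ 0  0  0  0  0  0  0  0  0  0  0  0  0]]
0.123
[[ 0  0  0  0  5  5  5  5  2  0  0  1  0]
 [ 0  0  0  0  0  0  0  0  0  0  0  0  0]
 [ 0  0  0  0  0  0  0  0  0  0  0  5  0]
 [ 0  0  0  0  0  0  0  0  0  0  0  5  0]
 [ 0  0  0  0  0  0  0  0  0  0  0  6  0]
 [ 0  0  0  0  0  0  0  0  0  0  0  8  0]
 [ 0  0  0  0  0  0  0  0  0  0  0  5  0]
 [ 0  0  0  0  0  0  0  0  0  0  0  5  0]
 [ 0  1  0  0  0  0  0  0  0  0  0  6  0]
 [ 0  4  0  0  0  0  0  0  0  0  0  6  0]
 [ 0  5  0  0  0  0  0  0  0  0  0  5  0]
 [ 0 11 15 13 14 14 15 15 14 15 14 12  0]
 [ 0  3  5  4  7  9  7  5  6  5  5  3  0]]
0.13
[[ 1  6  5  5  1  5  6  5  5  4  5  6  0]
 [ 0  0  0  0  0  0  0  0  0  0  0  1  0]
 [ 0  4  0  0  0  0  0  0  0  0  0  7  0]
 [ 0  6  0  0  0  0  0  0  0  0  0 11  0]
 [ 0  5  0  0  0  0  0  0  0  0  0  7  0]
 [ 0  4  0  0  0  0  0  0  0  0  0  6  0]
 [ 0  5  0  0  0  0  0  0  0  0  0 10  0]
 [ 0  5  0  0  0  0  0  0  0  0  0 12  0]
 [ 0  4  0  0  0  0  0  0  0  0  0  6  0]
 [ 0  0  0  0  0  0  0  0  0  0  0  8  0]
 [ 0  0  0  0  0  0  0  0  0  0  0 11  0]
 [ 0  0  0  0  0  0  0  0  0  0  0  8  0]
 [ 0  0  0  0  0  0  0  0  0  0  0  1  0]]
[0.32391248 0.32947241 0.33377237 0.33800492 0.34263209 0.34429461]
```

>>> send_rows(
  xyz=[
    [0.006,-0.02,-0.01],
    [0.006,-0.02,-0.01],
    [0.006,-0.02,-0.01],
    [0.006,-0.02,-0.01],
    [0.006,-0.02,-0.01],
    [0.006,-0.02,-0.01],
    [0.006,-0.02,-0.01],
    [0.004,-0.014,-0.005],
    [0,0,0],
    [0,0,0],
  ],
  angular=[
    [0,0,0],
    [0,0,0],
    [0,0,0],
    [0,0,-0.02],
    [0,0,0],
    [0,0,0],
    [0,0,0],
    [0,0,0],
    [0,0,0],
    [0,0,0],
  ],
)

```text
time: 4.2
tool_pos: [0.4307, -0.3696, 0.1637]
tcp_rot: [-0.003, 0.786, 0.618, 0.001]
ft_force: [-0.2, 0.6, -0.6]
gripper_width: 0.0855
```

```bash
python3 - <<'E'
from h import *
s=snap('wrist','e.png');P=world(s)
o=readout.get_obs();print(o['time'],o['tool_pos'],o['tcp_rot'],o['ft_force'])
Q=P.reshape(-1,3);I=s['img'].reshape(-1,3).astype(int);m=~np.isnan(Q).any(1);Q=Q[m];I=I[m]
m=(abs(Q[:,0]-.437)<.07)&(Q[:,1]>-.43)&(Q[:,1]<-.24);Q=Q[m];I=I[m]
for lo,hi in((.005,.03),(.013,.025),(.045,.08),(.062,.075)):
    q=Q[(Q[:,2]>lo)&(Q[:,2]<hi)]
    if len(q)>5: print(lo,len(q),cv2.minAreaRect((q[:,:2]*1000).astype(np.float32)),np.median(q[:,2]),q[:,:2].min(0),q[:,:2].max(0))
E
```

```text
4.25 [ 0.43065513 -0.36951928  0.16376914] [-2.79112795e-03  7.85917630e-01  6.18324593e-01  6.20459522e-04] [ 0.7871629  -0.3902273  -0.29122062]
0.005 3258 ((444.62518310546875, -330.4631042480469), (150.16610717773438, 66.29949951171875), 76.51400756835938) 0.013651508794800316 [ 0.39567991 -0.41059625] [ 0.48399558 -0.25365654]
0.013 1830 ((444.62518310546875, -330.4631042480469), (150.16610717773438, 66.29949951171875), 76.51400756835938) 0.01836994249890575 [ 0.39567991 -0.41059625] [ 0.48399558 -0.25365654]
0.045 1144 ((434.99346923828125, -370.64788818359375), (66.2025375366211, 9.282379150390625), 76.51187133789062) 0.06630451954923171 [ 0.42343461 -0.40314987] [ 0.44662473 -0.33814264]
0.062 1102 ((434.7504577636719, -370.74664306640625), (65.89839172363281, 9.276195526123047), 76.91275024414062) 0.06634587983796954 [ 0.42343461 -0.40314987] [ 0.44638331 -0.3382416 ]
```

View pics/e.png

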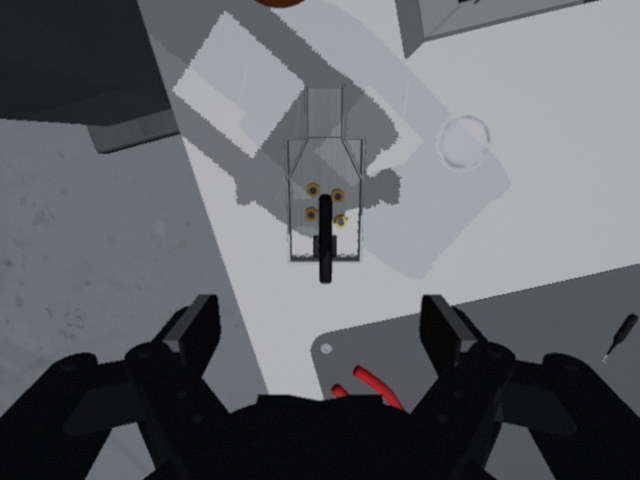

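>>> send_rows(
  xyz=[
    [0.003,0.004,-0.01],
    [0.002,0.003,-0.015],
    [0.002,0.003,-0.018],
    [0,0,-0.018],
    [0,0,-0.018],
    [0,0,-0.018],
    [0,0,-0.015],
    [0,0,-0.012],
    [0,0,-0.005],
    [0,0,0],
  ],
  angular=[
    [0,0,0],
    [0,0,0],
    [0,0,0],
    [0,0,0],
    [0,0,0],
    [0,0,0],
    [0,0,0],
    [0,0,0],
    [0,0,0],
    [0,0,0],
  ],
)

```text
time: 5.25
tool_pos: [0.4377, -0.3488, 0.0247]
tcp_rot: [-0.004, 0.784, 0.621, 0.001]
ft_force: [0.0, -1.1, 0.3]
gripper_width: 0.0856
```

>>> send_rows(
  xyz=[
    [0,-0.006,0.006],
    [0,-0.004,0.003],
    [0,0,0],
    [0,0,0],
    [0,0,0],
    [0,0,0],
    [0,0,0],
    [0,0,0],
    [0,0,0],
    [0,0,0],
  ],
  angular=[
    [0,0,0],
    [0,0,0],
    [0,0,0],
    [0,0,0],
    [0,0,0],
    [0,0,0],
    [0,0,0],
    [0,0,0],
    [0,0,0],
    [0,0,0],
  ],
)

```text
time: 6.25
tool_pos: [0.4393, -0.3617, 0.0378]
tcp_rot: [-0.001, 0.784, 0.621, 0.001]
ft_force: [0.2, -0.2, 0.4]
gripper_width: 0.0853
```

>>> send_rows(
  xyz=[
    [0,0,-0.002],
    [0,0,0],
    [0,0,0],
    [0,0,0],
    [0,0,0],
    [0,0,0],
    [0,0,0],
    [0,0,0],
    [0,0,0],
    [0,0,0],
  ],
  angular=[
    [0,0,0],
    [0,0,0],
    [0,0,0],
    [0,0,0],
    [0,0,0],
    [0,0,0],
    [0,0,0],
    [0,0,0],
    [0,0,0],
    [0,0,0],
  ],
  grip=1,
  newtons=80,
)

```text
time: 7.25
tool_pos: [0.4391, -0.3615, 0.0354]
tcp_rot: [-0.001, 0.784, 0.621, 0.001]
ft_force: [0.4, 0.0, 0.4]
gripper_width: 0.0091
```

>>> send_rows(
  xyz=[
    [0,0,0.005],
    [0,0,0.01],
    [0,0,0.016],
    [0,0,0.02],
    [0,0,0.022],
    [0,0,0.022],
    [0,0,0.022],
    [0,0,0.022],
    [0,0,0.016],
    [0,0,0.008],
  ],
  angular=[
    [0,0,0],
    [0,0,0],
    [0,0,0],
    [0,0,0],
    [0,0,0],
    [0,0,0],
    [0,0,0],
    [0,0,0],
    [0,0,0],
    [0,0,0],
  ],
)

```text
time: 8.25
tool_pos: [0.4365, -0.358, 0.207]
tcp_rot: [-0.004, 0.784, 0.621, 0.001]
ft_force: [0.4, 0.4, -1.5]
gripper_width: 0.0087
```

```bash
cat >> h.py <<'E'
from scipy.spatial.transform import Rotation as R
def pose():
    o=readout.get_obs(); return o, np.array(o['tool_pos']), R.from_quat(np.roll(o['tcp_rot'],-1))
E
python3 - <<'E'
from h import *
s=snap('wrist','f.png');P=world(s).reshape(-1,3)
o,t,r=pose();print(o['time'],t,o['tcp_rot'],o['ft_force'],o['gripper_width'])
L=r.inv().apply(P-t)*1000  # tool frame; underside expected at z~+35
m=~np.isnan(L).any(1)&(abs(L[:,0])<130)&(abs(L[:,1])<50);L=L[m]
print(np.histogram(L[:,2],np.arange(-40,60,5)))
for lo,hi in((12,25),(10,35),(14,22),(-38,-22)):
    q=L[(L[:,2]>lo)&(L[:,2]<hi)]
    if len(q)>20: print(lo,hi,len(q),cv2.minAreaRect(q[:,:2].astype(np.float32)),np.median(q[:,2]))
q=L[(L[:,2]>12)&(L[:,2]<24)&(abs(L[:,1])<40)]
a=q[(q[:,2]<19)];print(np.polyfit(a[:,0],a[:,2],1) if len(a) else '')
for x0,x1 in((-30,0),(0,30),(30,60),(66,100)):
    k=L[(L[:,0]>x0)&(L[:,0]<x1)&(L[:,2]>5)&(L[:,2]<40)];print(x0,len(k),np.percentile(k[:,2],[2,10,50,90]).round(1) if len(k) else '')
E
```

```text
8.3 [ 0.43691991 -0.35845775  0.20807618] [-0.00321644  0.78382045  0.62097844  0.00096713] [ 0.60942946 -0.51701266 -1.98320356] 0.009056168788988996
(array([  812,  1482,  2153,   465,   440,   383,   243,    36,     0,
           0,     0,  3485,  2024,  1040, 18668,    11,     0,     0,
           0]), array([-40, -35, -30, -25, -20, -15, -10,  -5,   0,   5,  10,  15,  20,
        25,  30,  35,  40,  45,  50,  55]))
12 25 5509 ((40.098976135253906, -0.14139556884765625), (66.49504089355469, 134.88815307617188), 89.81604766845703) 18.56493476666306
10 35 25217 ((38.96357727050781, -0.13775253295898438), (66.49504089355469, 137.15895080566406), 89.81604766845703) 32.51140833096253
14 22 3909 ((40.098976135253906, -0.14139556884765625), (66.49504089355469, 134.88815307617188), 89.81604766845703) 18.03449822616229
-38 -22 4665 ((-1.1584339141845703, 3.4608840942382812), (34.091041564941406, 50.787723541259766), 70.28498840332031) -29.92776250812682
[9.56979005e-06 1.77291717e+01]
-30 2315 [17.3 18.2 32.1 33.3]
0 6767 [17.6 22.8 32.4 33.4]
30 7981 [16.6 18.1 32.6 33.5]
66 5320 [17.3 18.5 32.7 33.7]
```

View pics/f.png

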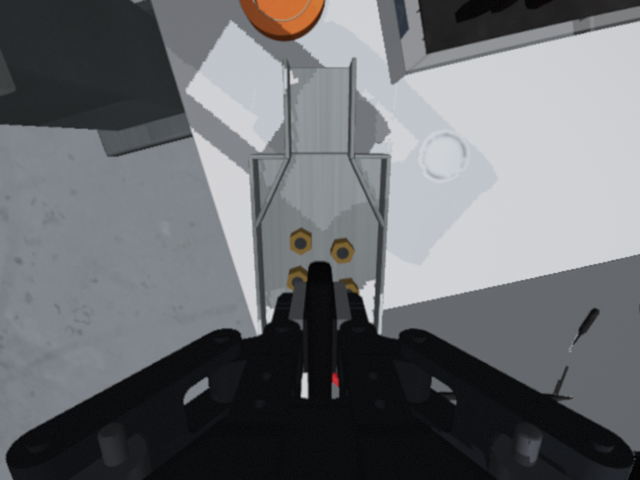

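```bash
cat >> h.py <<'E'
C0=np.array([.5197,.2856,0]);D=np.array([np.cos(np.radians(72.9)),np.sin(np.radians(72.9)),0]);E=np.array([D[1],-D[0],0]);U=np.array([0,0,1.])
TIP=np.array([.1072,-.0001,.0354])
def target(zc,th,s=.014,back=0.):
    "contact point of underside at sill inner edge (jar x 20 mm + back), height zc, tilt th deg, tip s beyond"
    a=np.radians(th);X=D*np.cos(a)-U*np.sin(a);Z=-U*np.cos(a)-D*np.sin(a);Y=np.cross(Z,X)
    r=R.from_matrix(np.stack([X,Y,Z],1))
    C=C0-D*(.020+back)+U*zc
    return C+X*s-r.apply(TIP), r
def go(zc,th,**k):
    o,t,r=pose();T,q=target(zc,th,**k)
    dr=(q*r.inv()).as_rotvec();print('t',o['time'],'tcp',t.round(4),'delta mm',((T-t)*1000).round(1),'rot',dr.round(4),'F',o['ft_force'].round(2),'w',round(o['gripper_width'],4))
def state():
    o,t,r=pose();X=r.apply([1,0,0]);tip=t+r.apply(TIP);v=tip-C0
    jx=-(v@D)*1000;f=(jx-20)
    th=np.degrees(np.arcsin(-X[2]));s=(20-jx)/np.cos(np.radians(th));z=tip[2]*1000+s*np.sin(np.radians(th))
    print('time %.2f tip jar x %.1f y %.1f  tilt %.2f yaw %.2f roll %.2f s %.1f contact z %.2f'%(o['time'],jx,v@np.cross(U,-D)*1000,th,np.degrees(np.arctan2(X[1],X[0])),np.degrees(np.arcsin(r.apply([0,1,0])[2])),s,z))
def force(n=5):
    F=[]
    for _ in range(n): cams.snapshot('wrist');F.append(readout.get_obs()['ft_force'])
    F=np.array(F);print('F',F.mean(0).round(2),'sd',F.std(0).round(2),'z',F[:,2].round(1))
E
python3 - <<'E'
from h import *
state();go(.20,6);go(.155,6)
E
```

```text
time 8.30 tip jar x 532.8 y 102.8  tilt -0.32 yaw 76.78 roll -0.22 s -512.8 contact z 176.09
t 8.3 tcp [ 0.4369 -0.3585  0.2081] delta mm [ 50.8 539.9  36.9] rot [-0.1074  0.0251 -0.0674] F [ 0.61 -0.52 -1.98] w 0.0091
t 8.3 tcp [ 0.4369 -0.3585  0.2081] delta mm [ 50.8 539.9  -8.1] rot [-0.1074  0.0251 -0.0674] F [ 0.61 -0.52 -1.98] w 0.0091
```

>>> send_rows(
  xyz=[
    [-0.003,0.006,0.002],
    [-0.006,0.014,0.004],
    [-0.007,0.022,0.004],
    [-0.007,0.03,0.004],
    [-0.005,0.034,0.002],
    [-0.002,0.034,0],
    [0,0.034,0],
    [0,0.034,0],
    [0,0.034,0],
    [0,0.034,0],
  ],
  angular=[
    [0,0,0],
    [0,0,0],
    [0,0,0],
    [0,0,0],
    [0,0,0],
    [0,0,0],
    [0,0,0],
    [0,0,0],
    [0,0,0],
    [0,0,0],
  ],
)

```text
time: 9.3
tool_pos: [0.3971, -0.0699, 0.2152]
tcp_rot: [-0.011, 0.786, 0.618, -0.001]
ft_force: [0.2, 0.4, -1.6]
gripper_width: 0.0089
```

>>> send_rows(
  xyz=[
    [0,0.034,0.004],
    [0.005,0.034,0.004],
    [0.01,0.034,0.004],
    [0.013,0.032,0.004],
    [0.014,0.028,0.004],
    [0.014,0.024,0.004],
    [0.012,0.018,0.004],
    [0.01,0.012,0],
    [0.006,0.006,0],
    [0,0,0],
  ],
  angular=[
    [0,0,0],
    [0,0,0],
    [0,0,-0.01],
    [0,0,-0.01],
    [-0.018,0.004,-0.01],
    [-0.018,0.004,-0.01],
    [-0.018,0.004,-0.01],
    [-0.018,0.004,-0.005],
    [-0.01,0.002,0],
    [0,0,0],
  ],
)

```text
time: 10.3
tool_pos: [0.4708, 0.1683, 0.2339]
tcp_rot: [0.011, 0.801, 0.597, -0.04]
ft_force: [0.5, -0.6, -2.4]
gripper_width: 0.0086
```

```bash
python3 - <<'E'
from h import *
s=snap('wrist','g.png')
state();go(.18,6);go(.15,6);force()
P=world(s).reshape(-1,3);o,t,r=pose();P=P[~np.isnan(P).any(1)]
Q=P[(abs(P[:,0]-.5197)<.04)&(abs(P[:,1]-.2856)<.04)&(P[:,2]<.17)&(P[:,2]>.11)]
print(len(Q),cv2.minAreaRect((Q[:,:2]*1000).astype(np.float32)) if len(Q)>5 else '')
E
```

```text
time 10.35 tip jar x 22.9 y -14.8  tilt 4.39 yaw 73.41 roll -1.79 s -2.9 contact z 189.99
t 10.35 tcp [0.4703 0.1679 0.2337] delta mm [17.5 13.5 -8.7] rot [-0.0359 -0.0218 -0.006 ] F [-0.2   0.   -2.67] w 0.0088
t 10.35 tcp [0.4703 0.1679 0.2337] delta mm [ 17.5  13.5 -38.7] rot [-0.0359 -0.0218 -0.006 ] F [-0.2   0.   -2.67] w 0.0088
F [-0.07 -0.05 -1.87] sd [0.15 0.42 0.4 ] z [-2.  -1.4 -2.4 -1.4 -2.1]
3159 ((519.3926391601562, 284.5825500488281), (43.94012451171875, 46.097686767578125), 72.451171875)
```

View pics/g.png

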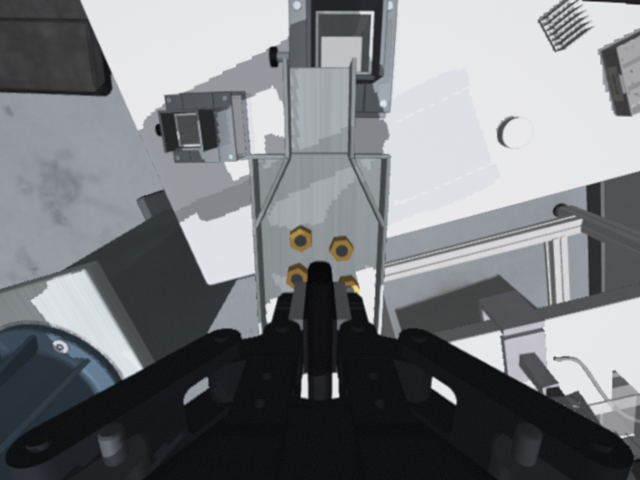

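>>> send_rows(
  xyz=[
    [0.003,0.002,-0.003],
    [0.004,0.003,-0.004],
    [0.004,0.003,-0.004],
    [0.003,0.003,-0.004],
    [0.002,0.002,-0.002],
    [0,0,0],
    [0,0,0],
    [0,0,0],
    [0,0,0],
    [0,0,0],
  ],
  angular=[
    [-0.009,-0.005,-0.001],
    [-0.009,-0.005,-0.002],
    [-0.009,-0.005,-0.001],
    [-0.009,-0.005,-0.002],
    [0,0,0],
    [0,0,0],
    [0,0,0],
    [0,0,0],
    [0,0,0],
    [0,0,0],
  ],
)

```text
time: 11.6
tool_pos: [0.4882, 0.1801, 0.2165]
tcp_rot: [0.033, 0.805, 0.591, -0.042]
ft_force: [0.1, 0.3, -2.1]
gripper_width: 0.0089
```

```bash
python3 - <<'E'
from h import *
state();go(.15,6);go(.13,6)
E
```

```text
time 11.60 tip jar x 7.3 y 1.4  tilt 6.10 yaw 72.62 roll 0.21 s 12.7 contact z 171.21
t 11.6 tcp [0.4882 0.1801 0.2165] delta mm [ -0.4   1.3 -21.5] rot [0.0028 0.003  0.0044] F [ 0.06  0.31 -2.13] w 0.0089
t 11.6 tcp [0.4882 0.1801 0.2165] delta mm [ -0.4   1.3 -41.5] rot [0.0028 0.003  0.0044] F [ 0.06  0.31 -2.13] w 0.0089
```

>>> send_rows(
  xyz=[
    [0,0.001,-0.004],
    [0,0,-0.006],
    [0,0,-0.008],
    [0,0,-0.007],
    [0,0,-0.004],
    [0,0,-0.003],
    [0,0,0],
    [0,0,0],
    [0,0,0],
    [0,0,0],
  ],
  angular=[
    [0.002,0.002,0.004],
    [0,0,0],
    [0,0,0],
    [0,0,0],
    [0,0,0],
    [0,0,0],
    [0,0,0],
    [0,0,0],
    [0,0,0],
    [0,0,0],
  ],
)

```text
time: 12.6
tool_pos: [0.4879, 0.1809, 0.1813]
tcp_rot: [0.031, 0.803, 0.593, -0.042]
ft_force: [0.6, 0.8, -2.5]
gripper_width: 0.0086
```

```bash
python3 - <<'E'
from h import *
state();go(.13,6);force(6);snap('wrist','i.png');state()
E
```

```text
time 12.60 tip jar x 6.6 y 0.4  tilt 6.03 yaw 72.87 roll 0.02 s 13.5 contact z 136.25
t 12.6 tcp [0.4879 0.1809 0.1813] delta mm [-0.1  0.5 -6.4] rot [0.0007 0.0002 0.0005] F [ 0.6   0.75 -2.47] w 0.0086
F [-0.05 -0.13 -2.38] sd [0.3  0.52 0.27] z [-2.5 -2.9 -2.3 -2.  -2.3 -2.3]
time 12.95 tip jar x 6.7 y 0.2  tilt 6.05 yaw 72.87 roll -0.00 s 13.4 contact z 135.99
```

View pics/i.png

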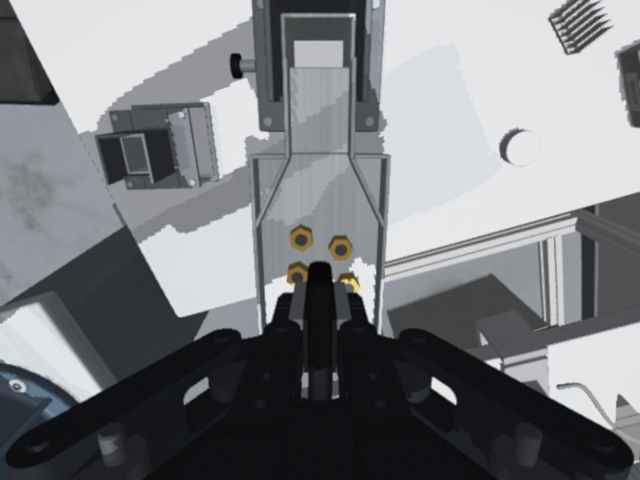

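>>> send_rows(
  xyz=[
    [0,0,-0.002],
    [0,0,-0.002],
    [0,0,-0.001],
    [0,0,-0.001],
    [0,0,0],
    [0,0,0],
    [0,0,0],
    [0,0,0],
    [0,0,0],
    [0,0,0],
  ],
  angular=[
    [0,0,0],
    [0,0,0],
    [0,0,0],
    [0,0,0],
    [0,0,0],
    [0,0,0],
    [0,0,0],
    [0,0,0],
    [0,0,0],
    [0,0,0],
  ],
)

```text
time: 13.95
tool_pos: [0.4877, 0.1808, 0.1745]
tcp_rot: [0.031, 0.803, 0.593, -0.042]
ft_force: [0.3, -0.0, -2.1]
gripper_width: 0.0084
```

```bash
python3 - <<'E'
from h import *
state();force(4);state()
E
```

```text
time 13.95 tip jar x 6.7 y 0.2  tilt 6.05 yaw 72.87 roll -0.00 s 13.3 contact z 129.37
F [ 0.11 -0.02 -2.29] sd [0.25 0.43 0.52] z [-2.9 -1.6 -2.  -2.7]
time 14.15 tip jar x 6.7 y 0.1  tilt 6.05 yaw 72.87 roll -0.01 s 13.3 contact z 129.35
```

>>> send_rows(
  xyz=[
    [0,0,-0.0005],
    [0,0,-0.0005],
    [0,0,-0.0005],
    [0,0,0],
    [0,0,0],
    [0,0,0],
    [0,0,0],
    [0,0,0],
    [0,0,0],
    [0,0,0],
  ],
  angular=[
    [0,0,0],
    [0,0,0],
    [0,0,0],
    [0,0,0],
    [0,0,0],
    [0,0,0],
    [0,0,0],
    [0,0,0],
    [0,0,0],
    [0,0,0],
  ],
)

```text
time: 15.15
tool_pos: [0.4876, 0.1808, 0.1728]
tcp_rot: [0.031, 0.803, 0.593, -0.043]
ft_force: [-0.6, -0.1, -1.5]
gripper_width: 0.0087
```

```bash
python3 - <<'E'
from h import *
state();force(4);state()
E
```

```text
time 15.15 tip jar x 6.7 y 0.1  tilt 6.05 yaw 72.87 roll -0.01 s 13.3 contact z 127.69
F [ 0.02 -0.16 -1.96] sd [0.39 0.39 0.33] z [-1.5 -2.2 -2.3 -1.9]
time 15.35 tip jar x 6.7 y 0.1  tilt 6.05 yaw 72.87 roll -0.01 s 13.3 contact z 127.67
```

>>> send_rows(
  xyz=[
    [0,0,-0.0004],
    [0,0,-0.0004],
    [0,0,-0.0002],
    [0,0,0],
    [0,0,0],
    [0,0,0],
    [0,0,0],
    [0,0,0],
    [0,0,0],
    [0,0,0],
  ],
  angular=[
    [0,0,0],
    [0,0,0],
    [0,0,0],
    [0,0,0],
    [0,0,0],
    [0,0,0],
    [0,0,0],
    [0,0,0],
    [0,0,0],
    [0,0,0],
  ],
)

```text
time: 16.35
tool_pos: [0.4876, 0.1808, 0.1717]
tcp_rot: [0.031, 0.803, 0.593, -0.043]
ft_force: [-0.3, -0.3, -2.2]
gripper_width: 0.0091
```

```bash
python3 - <<'E'
from h import *
state();force(5);state()
E
```

```text
time 16.35 tip jar x 6.7 y 0.1  tilt 6.05 yaw 72.87 roll -0.01 s 13.3 contact z 126.60
F [ 0.13 -0.52 -2.18] sd [0.42 0.57 0.65] z [-1.5 -2.5 -3.3 -1.9 -1.7]
time 16.60 tip jar x 6.7 y 0.1  tilt 6.05 yaw 72.87 roll -0.01 s 13.3 contact z 126.59
```

Still free at 126.6 mm; going 1 mm further.

>>> send_rows(
  xyz=[
    [0,0,-0.0004],
    [0,0,-0.0004],
    [0,0,-0.0002],
    [0,0,0],
    [0,0,0],
    [0,0,0],
    [0,0,0],
    [0,0,0],
    [0,0,0],
    [0,0,0],
  ],
  angular=[
    [0,0,0],
    [0,0,0],
    [0,0,0],
    [0,0,0],
    [0,0,0],
    [0,0,0],
    [0,0,0],
    [0,0,0],
    [0,0,0],
    [0,0,0],
  ],
)

```text
time: 17.6
tool_pos: [0.4876, 0.1808, 0.1706]
tcp_rot: [0.031, 0.803, 0.593, -0.043]
ft_force: [0.2, -0.1, -1.9]
gripper_width: 0.009
```

```bash
python3 - <<'E'
from h import *
force(5);state()
E
```

```text
F [ 0.13  0.04 -2.25] sd [0.68 0.39 0.31] z [-1.7 -2.5 -2.4 -2.2 -2.5]
time 17.85 tip jar x 6.7 y 0.0  tilt 6.06 yaw 72.87 roll -0.02 s 13.3 contact z 125.44
```

>>> send_rows(
  xyz=[
    [0,0,-0.0004],
    [0,0,-0.0004],
    [0,0,-0.0002],
    [0,0,0],
    [0,0,0],
    [0,0,0],
    [0,0,0],
    [0,0,0],
    [0,0,0],
    [0,0,0],
  ],
  angular=[
    [0,0,0],
    [0,0,0],
    [0,0,0],
    [0,0,0],
    [0,0,0],
    [0,0,0],
    [0,0,0],
    [0,0,0],
    [0,0,0],
    [0,0,0],
  ],
)

```text
time: 18.85
tool_pos: [0.488, 0.1809, 0.1699]
tcp_rot: [0.031, 0.803, 0.593, -0.042]
ft_force: [1.0, 0.6, -0.4]
gripper_width: 0.0087
```

```bash
python3 - <<'E'
from h import *
force(5);state();print(readout.get_obs()['ft_torque'])
E
```

```text
F [-0.29 -0.01 -2.07] sd [0.52 0.45 0.43] z [-2.5 -2.3 -1.3 -1.9 -2.3]
time 19.10 tip jar x 6.5 y 0.4  tilt 6.02 yaw 72.87 roll 0.03 s 13.6 contact z 124.88
[ 0.08817983 -0.03828078 -0.01573834]
```

```bash
cat >> h.py <<'E'
def force(n=5):
    F=[]
    for _ in range(n): cams.snapshot('wrist');o=readout.get_obs();F.append(np.r_[o['ft_force'],o['ft_torque']])
    F=np.array(F);r=pose()[2];Y=r.apply([0,1,0])
    m=F.mean(0);print('F',m[:3].round(2),'T',m[3:].round(3),'sdT',F[:,3:].std(0).round(3),'T about jaw axis',(m[3:]@Y).round(3),'z',F[:,2].round(1))
E
python3 - <<'E'
from h import *
force(4);state()
E
```

```text
F [ 0.58  0.68 -1.22] T [ 0.128 -0.046 -0.024] sdT [0.016 0.019 0.036] T about jaw axis 0.136 z [-0.6 -0.8 -1.5 -2. ]
time 19.30 tip jar x 6.5 y 0.4  tilt 6.02 yaw 72.87 roll 0.03 s 13.6 contact z 124.86
```

>>> send_rows(
  xyz=[
    [0,0,-0.0003],
    [0,0,-0.0003],
    [0,0,0],
    [0,0,0],
    [0,0,0],
    [0,0,0],
    [0,0,0],
    [0,0,0],
    [0,0,0],
    [0,0,0],
  ],
  angular=[
    [0,0,0],
    [0,0,0],
    [0,0,0],
    [0,0,0],
    [0,0,0],
    [0,0,0],
    [0,0,0],
    [0,0,0],
    [0,0,0],
    [0,0,0],
  ],
)

```text
time: 20.3
tool_pos: [0.4881, 0.1809, 0.1697]
tcp_rot: [0.032, 0.803, 0.593, -0.042]
ft_force: [-0.0, 0.1, -0.6]
gripper_width: 0.0089
```

```bash
python3 - <<'E'
from h import *
force(4);state()
E
```

```text
F [-0.44 -0.12 -1.17] T [0.123 0.013 0.002] sdT [0.016 0.012 0.009] T about jaw axis 0.113 z [-0.7 -1.6 -1.4 -0.9]
time 20.50 tip jar x 6.4 y 0.6  tilt 6.01 yaw 72.86 roll 0.06 s 13.6 contact z 124.61
```

>>> send_rows(
  xyz=[
    [0,0,-0.0003],
    [0,0,-0.0003],
    [0,0,0],
    [0,0,0],
    [0,0,0],
    [0,0,0],
    [0,0,0],
    [0,0,0],
    [0,0,0],
    [0,0,0],
  ],
  angular=[
    [0,0,0],
    [0,0,0],
    [0,0,0],
    [0,0,0],
    [0,0,0],
    [0,0,0],
    [0,0,0],
    [0,0,0],
    [0,0,0],
    [0,0,0],
  ],
)

```text
time: 21.5
tool_pos: [0.4882, 0.1809, 0.1693]
tcp_rot: [0.032, 0.803, 0.593, -0.042]
ft_force: [0.3, -0.5, -0.5]
gripper_width: 0.0089
```

```bash
python3 - <<'E'
from h import *
force(4);state()
E
```

```text
F [-0.8  -0.57  0.63] T [0.168 0.054 0.043] sdT [0.036 0.018 0.059] T about jaw axis 0.145 z [1.2 0.6 0.4 0.4]
time 21.70 tip jar x 6.4 y 0.7  tilt 6.01 yaw 72.87 roll 0.07 s 13.6 contact z 124.34
```

```bash
python3 - <<'E'
from h import *
go(.1246,14,s=.0136)
E
```

```text
t 21.7 tcp [0.4882 0.1809 0.1693] delta mm [ 1.5  6.9 12.3] rot [-0.1329  0.0422  0.0004] F [-0.9  -1.25  0.44] w 0.0088
```

>>> send_rows(
  xyz=[
    [0.0002,0.0008,0.0018],
    [0.0002,0.0009,0.0018],
    [0.0002,0.0009,0.0018],
    [0.0002,0.001,0.0017],
    [0.0002,0.001,0.0017],
    [0.0002,0.001,0.0016],
    [0.0002,0.001,0.0015],
    [0,0,0],
    [0,0,0],
    [0,0,0],
  ],
  angular=[
    [-0.0185,0.006,0],
    [-0.0185,0.006,0],
    [-0.0185,0.006,0],
    [-0.0185,0.006,0],
    [-0.0185,0.006,0],
    [-0.0185,0.006,0],
    [-0.0185,0.006,0],
    [0,0,0],
    [0,0,0],
    [0,0,0],
  ],
)

```text
time: 22.7
tool_pos: [0.4902, 0.189, 0.1819]
tcp_rot: [0.075, 0.798, 0.59, -0.102]
ft_force: [-0.3, -0.1, -0.6]
gripper_width: 0.0088
```

```bash
python3 - <<'E'
from h import *
force(4);state();go(.1246,14,s=.0136);go(.1246,20,s=.0136)
E
```

```text
F [ 0.09  0.78 -1.17] T [ 0.345 -0.101  0.004] sdT [0.046 0.025 0.017] T about jaw axis 0.359 z [-0.2 -2.  -0.7 -1.9]
time 22.90 tip jar x 6.2 y 0.1  tilt 14.49 yaw 72.91 roll -0.00 s 14.3 contact z 124.47
t 22.9 tcp [0.4902 0.1889 0.182 ] delta mm [-0.4 -1.1 -0.4] rot [ 0.0081 -0.0026 -0.0001] F [-0.24  0.39 -1.91] w 0.0088
t 22.9 tcp [0.4902 0.1889 0.182 ] delta mm [1.5 5.  7.9] rot [-0.092   0.0282 -0.0001] F [-0.24  0.39 -1.91] w 0.0088
```

```bash
python3 - <<'E'
from h import *
go(.1242,22,s=.0142)
E
```

```text
t 22.9 tcp [0.4902 0.1889 0.182 ] delta mm [2.3 7.8 9.9] rot [-1.253e-01  3.850e-02 -1.000e-04] F [-0.24  0.39 -1.91] w 0.0088
```

>>> send_rows(
  xyz=[
    [0.0003,0.0008,0.0015],
    [0.0003,0.0009,0.0014],
    [0.0003,0.001,0.0014],
    [0.0003,0.001,0.0013],
    [0.0003,0.001,0.0013],
    [0.0003,0.0011,0.0013],
    [0.0003,0.0011,0.0012],
    [0,0,0],
    [0,0,0],
    [0,0,0],
  ],
  angular=[
    [-0.017,0.0052,0],
    [-0.017,0.0052,0],
    [-0.017,0.0052,0],
    [-0.017,0.0052,0],
    [-0.017,0.0052,0],
    [-0.017,0.0052,0],
    [-0.017,0.0052,0],
    [0,0,0],
    [0,0,0],
    [0,0,0],
  ],
)

```text
time: 23.9
tool_pos: [0.4927, 0.1967, 0.1922]
tcp_rot: [0.115, 0.789, 0.583, -0.155]
ft_force: [-0.1, 0.0, -0.8]
gripper_width: 0.0087
```

```bash
python3 - <<'E'
from h import *
force(4);state();go(.1242,31,s=.0142)
E
```

```text
F [-0.1   0.61 -0.75] T [ 0.426 -0.083  0.003] sdT [0.038 0.047 0.022] T about jaw axis 0.432 z [-0.1 -1.2 -0.2 -1.5]
time 24.10 tip jar x 7.1 y 0.3  tilt 22.26 yaw 72.89 roll 0.05 s 13.9 contact z 124.17
t 24.1 tcp [0.4927 0.1967 0.1923] delta mm [ 3.1 11.  10.2] rot [-0.1456  0.0456 -0.0002] F [ 0.22  0.12 -1.51] w 0.0085
```

>>> send_rows(
  xyz=[
    [0.0003,0.0011,0.0013],
    [0.0003,0.0012,0.0013],
    [0.0003,0.0012,0.0012],
    [0.0003,0.0012,0.0012],
    [0.0004,0.0013,0.0011],
    [0.0004,0.0013,0.0011],
    [0.0004,0.0013,0.001],
    [0.0004,0.0013,0.0009],
    [0,0,0],
    [0,0,0],
  ],
  angular=[
    [-0.0168,0.0052,0],
    [-0.0168,0.0052,0],
    [-0.0168,0.0052,0],
    [-0.0168,0.0052,0],
    [-0.0168,0.0052,0],
    [-0.0168,0.0052,0],
    [-0.0168,0.0052,0],
    [-0.0168,0.0052,0],
    [0,0,0],
    [0,0,0],
  ],
)

```text
time: 25.1
tool_pos: [0.4959, 0.2078, 0.2021]
tcp_rot: [0.16, 0.775, 0.573, -0.215]
ft_force: [0.1, 0.2, 0.4]
gripper_width: 0.0084
```

```bash
python3 - <<'E'
from h import *
force(4);state();go(.1239,40,s=.014)
E
```

```text
F [ 0.13  0.93 -0.41] T [ 0.536 -0.161 -0.004] sdT [0.049 0.011 0.014] T about jaw axis 0.559 z [-0.2  0.4 -0.7 -1.2]
time 25.30 tip jar x 7.9 y 0.2  tilt 31.03 yaw 72.87 roll 0.07 s 14.2 contact z 123.95
t 25.3 tcp [0.4959 0.2077 0.2022] delta mm [ 3.7 12.3  8.7] rot [-0.1493  0.0472 -0.0003] F [ 0.08  0.75 -1.21] w 0.0088
```

>>> send_rows(
  xyz=[
    [0.0004,0.0013,0.0012],
    [0.0004,0.0013,0.0011],
    [0.0004,0.0014,0.0011],
    [0.0004,0.0014,0.001],
    [0.0004,0.0014,0.001],
    [0.0004,0.0014,0.0009],
    [0.0004,0.0015,0.0009],
    [0.0005,0.0015,0.0008],
    [0,0,0],
    [0,0,0],
  ],
  angular=[
    [-0.0172,0.0054,0],
    [-0.0172,0.0054,0],
    [-0.0172,0.0054,0],
    [-0.0172,0.0054,0],
    [-0.0172,0.0054,0],
    [-0.0172,0.0054,0],
    [-0.0172,0.0054,0],
    [-0.0172,0.0054,0],
    [0,0,0],
    [0,0,0],
  ],
)

```text
time: 26.3
tool_pos: [0.4995, 0.22, 0.2107]
tcp_rot: [0.204, 0.756, 0.558, -0.275]
ft_force: [0.6, 0.1, 0.6]
gripper_width: 0.009
```

```bash
python3 - <<'E'
from h import *
force(4);state();go(.1239,40,s=.014)
s=snap('wrist','j.png')
I=s['img'][:,:,::-1].astype(int);print('brass px',((I[:,:,2]-I[:,:,0])>50).sum())
E
```

```text
F [ 0.31  0.98 -0.81] T [ 0.64  -0.178  0.006] sdT [0.07  0.029 0.035] T about jaw axis 0.664 z [-0.2 -1.5 -1.6 -0. ]
time 26.50 tip jar x 9.5 y 0.0  tilt 40.03 yaw 72.87 roll 0.04 s 13.8 contact z 123.69
t 26.5 tcp [0.4995 0.2199 0.2109] delta mm [0.1 0.1 0. ] rot [ 0.0007  0.0005 -0.0001] F [ 0.86  1.17 -0.03] w 0.0089
brass px 252
```

View pics/j.png

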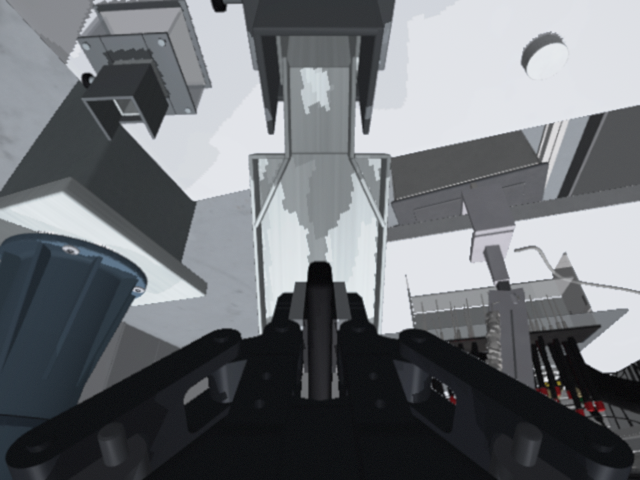

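>>> send_rows(
  xyz=[
    [0,0,-0.0002],
    [0,0,-0.0002],
    [0,0,0],
    [0,0,0],
    [0,0,0],
    [0,0,0],
    [0,0,0],
    [0,0,0],
    [0,0,0],
    [0,0,0],
  ],
  angular=[
    [0,0,0],
    [0,0,0],
    [0,0,0],
    [0,0,0],
    [0,0,0],
    [0,0,0],
    [0,0,0],
    [0,0,0],
    [0,0,0],
    [0,0,0],
  ],
)

```text
time: 27.55
tool_pos: [0.4995, 0.2197, 0.2107]
tcp_rot: [0.203, 0.756, 0.558, -0.275]
ft_force: [0.1, 1.3, -1.8]
gripper_width: 0.0087
```

```bash
python3 - <<'E'
from h import *
force(4);state();go(.1238,44,s=.014);go(.1238,36,s=.014)
a=snap('scene');b=snap('side')
for n,s in(('scene',a),('side',b)):
    I=s['img'].astype(int);m=(I[...,0]-I[...,2]>40)&(I[...,1]-I[...,2]>15)
    P=world(s);k=m&(abs(P[...,0]-.5)<.15)&(abs(P[...,1]-.25)<.15);v,u=np.where(k);print(n,[(x,y,P[y,x].round(3).tolist()) for x,y in zip(u,v)][:25])
def cr(s,p,r=45):
    return cv2.resize(s['img'][p[1]-r:p[1]+r,p[0]-r:p[0]+r],(390,390),interpolation=3)
cv2.imwrite('pics/k.png',np.hstack([cr(a,(262,285)),cr(b,(292,200))])[:,:,::-1])
E
```

```text
F [ 0.12  1.45 -0.44] T [ 0.678 -0.129 -0.003] sdT [0.023 0.014 0.032] T about jaw axis 0.686 z [ 0.3 -0.9 -0.7 -0.4]
time 27.75 tip jar x 9.5 y 0.1  tilt 39.97 yaw 72.84 roll 0.05 s 13.7 contact z 123.59
t 27.75 tcp [0.4995 0.2197 0.2108] delta mm [1.9 6.1 3.2] rot [-0.067   0.0215  0.0003] F [ 0.12  1.44 -0.45] w 0.009
t 27.75 tcp [0.4995 0.2197 0.2108] delta mm [-1.6 -5.5 -3.5] rot [ 0.0664 -0.0196  0.0003] F [ 0.12  1.44 -0.45] w 0.009
scene [(np.int64(217), np.int64(288), [0.647, 0.365, 0.015]), (np.int64(214), np.int64(289), [0.647, 0.376, 0.02]), (np.int64(216), np.int64(289), [0.646, 0.37, 0.015]), (np.int64(217), np.int64(289), [0.648, 0.365, 0.009]), (np.int64(214), np.int64(290), [0.647, 0.376, 0.014]), (np.int64(215), np.int64(290), [0.65, 0.372, 0.008])]
side []
```

View pics/k.png

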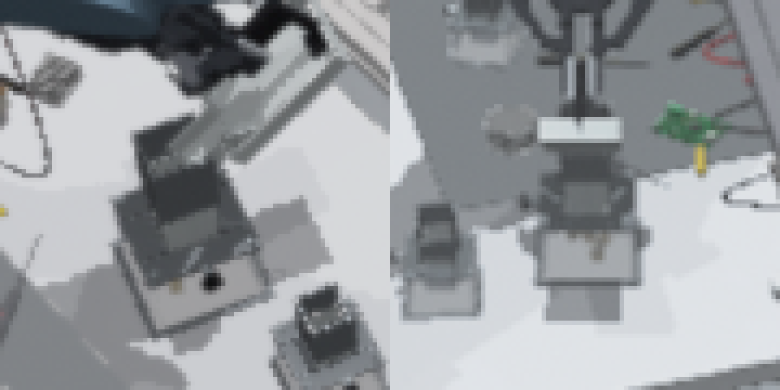

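>>> send_rows(
  xyz=[
    [0.0003,0.0011,0.0007],
    [0.0003,0.0011,0.0006],
    [0.0003,0.0011,0.0006],
    [0.0003,0.0011,0.0005],
    [0,0,0],
    [0,0,0],
    [-0.0003,-0.0011,-0.0005],
    [-0.0003,-0.0011,-0.0006],
    [-0.0003,-0.0011,-0.0006],
    [0,0,0],
  ],
  angular=[
    [-0.013,0.004,0],
    [-0.013,0.004,0],
    [-0.013,0.004,0],
    [-0.013,0.004,0],
    [0,0,0],
    [0,0,0],
    [0.013,-0.004,0],
    [0.013,-0.004,0],
    [0.013,-0.004,0],
    [0,0,0],
  ],
)

```text
time: 28.85
tool_pos: [0.5, 0.2209, 0.2117]
tcp_rot: [0.208, 0.754, 0.556, -0.28]
ft_force: [0.3, 0.9, -0.0]
gripper_width: 0.0089
```

```bash
python3 - <<'E'
from h import *
force(5);state();go(.1237,40,s=.014)
E
```

```text
F [ 0.64  0.92 -0.12] T [ 0.556 -0.208 -0.013] sdT [0.04  0.05  0.021] T about jaw axis 0.592 z [-0.7  0.  -1.1  0.2  0.9]
time 29.10 tip jar x 9.6 y 0.1  tilt 40.94 yaw 72.85 roll 0.07 s 13.7 contact z 123.43
t 29.1 tcp [0.5    0.2211 0.2114] delta mm [-0.4 -1.2 -0.7] rot [ 0.0161 -0.0037 -0.0002] F [0.38 0.93 0.89] w 0.0091
```

>>> send_rows(
  xyz=[
    [0,0,0.004],
    [0,0,0.008],
    [0,0,0.012],
    [0,0,0.014],
    [0,0,0.014],
    [-0.003,-0.01,0.01],
    [-0.006,-0.02,0.002],
    [-0.01,-0.03,0],
    [-0.012,-0.034,0],
    [-0.012,-0.036,0],
  ],
  angular=[
    [0,0,0],
    [0,0,0],
    [0,0,0],
    [0,0,0],
    [0,0,0],
    [0.05,-0.015,0],
    [0.1,-0.03,0],
    [0.12,-0.037,0],
    [0.12,-0.037,0],
    [0.12,-0.037,0],
  ],
)

```text
time: 30.1
tool_pos: [0.4579, 0.0934, 0.2845]
tcp_rot: [0.054, 0.798, 0.597, -0.063]
ft_force: [0.0, -1.5, -1.7]
gripper_width: 0.0086
```

```bash
python3 - <<'E'
from h import *
s=snap('wrist');a=snap('scene');b=snap('side');state();o,t,r=pose();print(t,o['ft_force'])
I=s['img'].astype(int);m=(I[...,0]-I[...,2]>40)&(I[...,1]-I[...,2]>15);m[:150]=0;print('wrist brass',m.sum(),[x.tolist() for x in np.argwhere(m)[:5]])
def cr(s,p,r): return cv2.resize(s['img'][p[1]-r:p[1]+r,p[0]-r:p[0]+r],(390,390),interpolation=3)
cv2.imwrite('pics/l.png',np.hstack([cr(a,(262,295),30),cv2.resize(s['img'],(400,390))])[:,:,::-1])
E
```

```text
time 30.25 tip jar x 106.0 y -1.8  tilt 9.75 yaw 72.90 roll 0.63 s -87.3 contact z 217.18
[0.45725649 0.08960799 0.28500439] [ 0.31317848  0.53664302 -2.1045904 ]
wrist brass 49 [[317, 382], [318, 382], [318, 383], [319, 382], [319, 383]]
```

View pics/l.png

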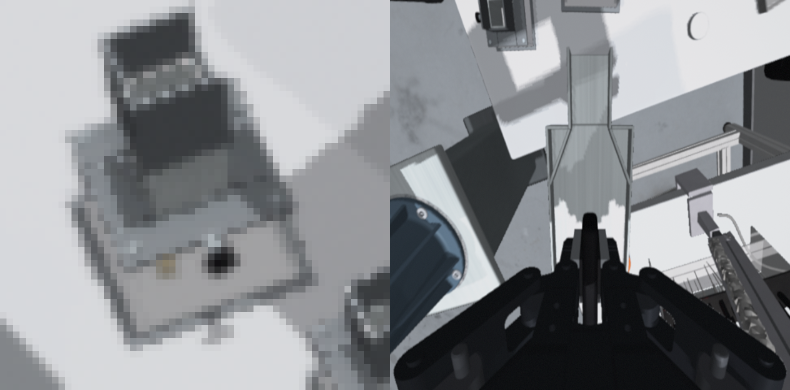

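>>> send_rows(
  xyz=[
    [-0.015,-0.01,-0.005],
    [-0.02,-0.02,-0.01],
    [-0.018,-0.035,-0.012],
    [-0.005,-0.04,-0.012],
    [0,-0.042,-0.012],
    [0,-0.042,-0.01],
    [0,-0.042,0],
    [0,-0.042,0],
    [0,-0.042,0],
    [0,-0.036,0],
  ],
  angular=[
    [0.04,-0.012,0],
    [0.04,-0.012,0],
    [0.04,-0.012,0],
    [0.03,-0.01,0.02],
    [0,0,0.02],
    [0,0,0.02],
    [0,0,0],
    [0,0,0],
    [0,0,0],
    [0,0,0],
  ],
)

```text
time: 31.25
tool_pos: [0.4017, -0.2643, 0.2318]
tcp_rot: [0.01, 0.776, 0.63, 0.0]
ft_force: [0.8, -0.1, -1.8]
gripper_width: 0.009
```

```bash
cat >> h.py <<'E'
def lay(z):
    o,t,r=pose();a=np.radians(76.7);X=np.array([np.cos(a),np.sin(a),0]);q=R.from_matrix(np.stack([X,np.cross(-U,X),-U],1))
    print('t',o['time'],'tcp',t.round(4),'delta',((np.array([.437,-.362,z])-t)*1000).round(1),'rot',(q*r.inv()).as_rotvec().round(4),'F',o['ft_force'].round(2))
E
python3 -c "
from h import *
lay(.06)"
```

```text
t 31.25 tcp [ 0.4017 -0.2643  0.2318] delta [  35.3  -97.7 -171.8] rot [ 0.0161  0.0127 -0.0248] F [ 0.79 -0.12 -1.8 ]
```

>>> send_rows(
  xyz=[
    [0.006,-0.022,0],
    [0.008,-0.022,-0.005],
    [0.008,-0.018,-0.015],
    [0.007,-0.014,-0.025],
    [0.004,-0.008,-0.03],
    [0,0,-0.03],
    [0,0,-0.025],
    [0,0,-0.018],
    [0,0,-0.008],
    [0,0,0],
  ],
  angular=[
    [0.008,0.006,-0.012],
    [0.007,0.006,-0.012],
    [0,0,0],
    [0,0,0],
    [0,0,0],
    [0,0,0],
    [0,0,0],
    [0,0,0],
    [0,0,0],
    [0,0,0],
  ],
)

```text
time: 32.25
tool_pos: [0.4483, -0.3526, 0.0744]
tcp_rot: [-0.0, 0.777, 0.629, -0.005]
ft_force: [-0.1, 0.0, -1.8]
gripper_width: 0.0089
```

```bash
python3 -c "
from h import *
lay(.037);force(3)"
```

```text
t 32.25 tcp [ 0.4483 -0.3526  0.0744] delta [-11.3  -9.4 -37.4] rot [ 0.0067 -0.0087 -0.0216] F [-0.11  0.02 -1.77]
F [-0.05  0.16 -1.54] T [0.008 0.025 0.015] sdT [0.013 0.043 0.007] T about jaw axis 0.002 z [-1.6 -1.8 -1.2]
```

>>> send_rows(
  xyz=[
    [-0.004,-0.003,-0.005],
    [-0.004,-0.003,-0.008],
    [-0.002,-0.002,-0.008],
    [0,0,-0.006],
    [0,0,-0.004],
    [0,0,-0.002],
    [0,0,0],
    [0,0,0],
    [0,0,0],
    [0,0,0],
  ],
  angular=[
    [0.003,-0.004,-0.01],
    [0.003,-0.004,-0.01],
    [0,0,0],
    [0,0,0],
    [0,0,0],
    [0,0,0],
    [0,0,0],
    [0,0,0],
    [0,0,0],
    [0,0,0],
  ],
)

```text
time: 33.4
tool_pos: [0.439, -0.365, 0.0444]
tcp_rot: [0.005, 0.785, 0.62, -0.0]
ft_force: [-0.0, 0.5, -2.2]
gripper_width: 0.0086
```

```bash
python3 -c "
from h import *
lay(.036);force(3)"
```

```text
t 33.4 tcp [ 0.439  -0.365   0.0444] delta [-2.   3.  -8.4] rot [0.0082 0.0063 0.002 ] F [-0.05  0.54 -2.24]
F [ 0.01 -0.25 -1.88] T [ 0.011  0.01  -0.012] sdT [0.007 0.041 0.034] T about jaw axis 0.008 z [-2.2 -1.5 -2. ]
```

>>> send_rows(
  xyz=[
    [0,0,-0.002],
    [0,0,-0.002],
    [0,0,-0.002],
    [0,0,-0.001],
    [0,0,-0.0005],
    [0,0,-0.0003],
    [0,0,0],
    [0,0,0],
    [0,0,0],
    [0,0,0],
  ],
  angular=[
    [0.008,0.006,0],
    [0,0,0],
    [0,0,0],
    [0,0,0],
    [0,0,0],
    [0,0,0],
    [0,0,0],
    [0,0,0],
    [0,0,0],
    [0,0,0],
  ],
)

```text
time: 34.55
tool_pos: [0.4391, -0.3651, 0.0359]
tcp_rot: [-0.0, 0.785, 0.62, 0.0]
ft_force: [0.4, -0.7, -1.9]
gripper_width: 0.0088
```

```bash
python3 -c "
from h import *
lay(.0354);force(3)"
```

```text
t 34.55 tcp [ 0.4391 -0.3651  0.0359] delta [-2.1  3.1 -0.5] rot [-0.0005 -0.0001  0.0021] F [ 0.36 -0.7  -1.92]
F [-0.24 -0.09 -1.28] T [ 0.011 -0.004  0.013] sdT [0.036 0.042 0.018] T about jaw axis 0.011 z [-1.  -1.4 -1.5]
```

Within about 0.5 mm of the table. I'll lower 0.6 mm, then open.

>>> send_rows(
  xyz=[
    [0,0,-0.0003],
    [0,0,-0.0003],
    [0,0,0],
    [0,0,0],
    [0,0,0],
    [0,0,0],
    [0,0,0],
    [0,0,0],
    [0,0,0],
    [0,0,0],
  ],
  angular=[
    [0,0,0],
    [0,0,0],
    [0,0,0],
    [0,0,0],
    [0,0,0],
    [0,0,0],
    [0,0,0],
    [0,0,0],
    [0,0,0],
    [0,0,0],
  ],
)

```text
time: 35.7
tool_pos: [0.4392, -0.3652, 0.0356]
tcp_rot: [-0.0, 0.785, 0.62, 0.0]
ft_force: [-0.2, 0.1, -0.9]
gripper_width: 0.0087
```

>>> send_rows(
  xyz=[
    [0,0,0],
    [0,0,0],
    [0,0,0],
    [0,0,0],
    [0,0,0],
    [0,0,0],
    [0,0,0],
    [0,0,0],
    [0,0,0],
    [0,0,0],
  ],
  angular=[
    [0,0,0],
    [0,0,0],
    [0,0,0],
    [0,0,0],
    [0,0,0],
    [0,0,0],
    [0,0,0],
    [0,0,0],
    [0,0,0],
    [0,0,0],
  ],
  grip=-1,
)

```text
time: 36.7
tool_pos: [0.4398, -0.3659, 0.0364]
tcp_rot: [0.001, 0.785, 0.62, 0.0]
ft_force: [-0.1, 0.2, -0.1]
gripper_width: 0.0854
```

>>> send_rows(
  xyz=[
    [0,0,0.005],
    [0,0,0.01],
    [0,0,0.015],
    [0,0,0.02],
    [0,0,0.02],
    [0,0,0.02],
    [0,0,0.02],
    [0,0,0.01],
    [0,0,0],
    [0,0,0],
  ],
  angular=[
    [0,0,0],
    [0,0,0],
    [0,0,0],
    [0,0,0],
    [0,0,0],
    [0,0,0],
    [0,0,0],
    [0,0,0],
    [0,0,0],
    [0,0,0],
  ],
)

```text
time: 37.7
tool_pos: [0.4404, -0.3665, 0.1702]
tcp_rot: [0.004, 0.785, 0.62, 0.0]
ft_force: [0.4, -0.7, 0.2]
gripper_width: 0.0856
```

```bash
python3 - <<'E'
from h import *
s=snap('wrist','m.png');a=snap('scene');b=snap('side');o,t,r=pose();print(o['time'],t,o['ft_force'],o['gripper_width'])
Q=world(s).reshape(-1,3);Q=Q[~np.isnan(Q).any(1)];Q=Q[(abs(Q[:,0]-.437)<.07)&(Q[:,1]>-.43)&(Q[:,1]<-.24)]
for lo,hi in((.013,.025),(.062,.075)):
    q=Q[(Q[:,2]>lo)&(Q[:,2]<hi)];print(len(q),cv2.minAreaRect((q[:,:2]*1000).astype(np.float32)),np.median(q[:,2]))
c=b['img'][165:225,262:322]
cv2.imwrite('pics/n.png',np.hstack([cv2.resize(c,(390,390),interpolation=2),cv2.resize(s['img'],(400,390))])[:,:,::-1])
E
```

```text
37.85 [ 0.44002806 -0.36610374  0.16900326] [-0.0011987  -0.7648931  -0.87575255] 0.08533953636250154
1497 ((447.09576416015625, -334.42144775390625), (150.93638610839844, 66.32286834716797), 76.58804321289062) 0.018515426933863544
1020 ((437.0849914550781, -374.9642333984375), (65.85690307617188, 9.291752815246582), 76.70597839355469) 0.0663132877511178
```

View pics/n.png

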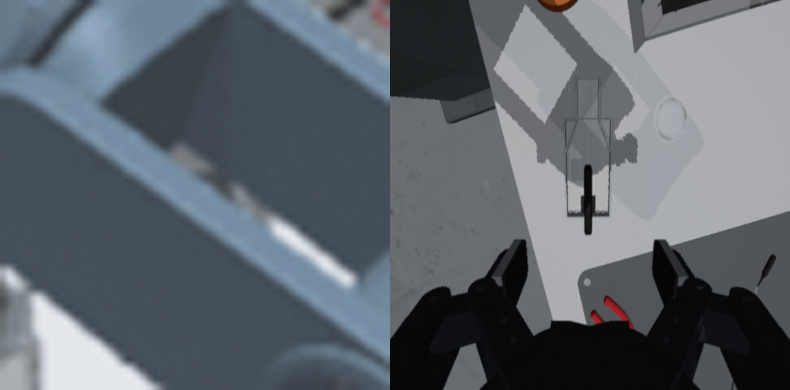

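The chute lies flat and empty: fin top at 66.3 mm, walls at 18.5 mm, and no brass in the tray. The gripper is open and clear.

```bash
python3 -c "
from station import order
print(order.sign_off())"
```

```text
the job is handed in; nothing more can be done
None
```

I carried the chute to the largest jar, rested its spout on the sill and tilted it to about 40°. I rocked it to about 44° once to free any spacer that hung. I then laid the chute back near its starting place, let go and handed in the job at about 38 s.

- **Contact force:** the sill showed up at about 125 mm. The averaged force at the checks between moves was roughly 1–3 N, well under the 8 N limit. Each reading is noisy by about 0.5 N, and I had none during the moves themselves.
- **Chute:** the last wrist picture shows it empty, flat (handle top at 66.3 mm, walls at 18.5 mm) and released.
- **Spacers:** I could not count all four in the jar. A brass spot is visible through the jar wall, the tray is empty, and I saw none lying outside. In the last side view the arm blocked the jar.
- **Bystanders:** I didn't measure their positions again at the end. I saw no contact with them along the way.

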